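Close the copper link on the terminal board

TASK

Lay the long copper link on the grey terminal board with its hole over the bare pivot stud and its free end swung well out from the black jaw, let go of it, then push its free end round, sideways under the jaw's lip and past the spring catch and against the sprung buffer of the stop, until the catch has sprung out behind it. It takes a firm push, but do not ram the stop: the moulded jaw cracks if it is loaded hard (above 15 N). Leave the other things on the bench where they are.

Things in the scene. Friction and masses are not known exactly. Their poses are not given: they have to be found in the camera images.
- link_mid (a point): Centre (half-way up) of the long loose copper link, a flat bar 200 long x 26 wide x 12 mm thick, 0.45 kg, lying flat on the bench at the start. x axis along the bar from the end with the hole to the plain free end, z up. (The similar bar of 110 mm is not wanted.)
- link: The same long link; its origin is the centre of its underside, axes as above.
- link_hole (a point): Centre of the link's through hole (diameter 16 mm), 82 mm from the link's centre, half-way up the thickness.
- link_tip (a point): Middle of the link's plain free end face, 100 mm from its centre and 182 mm from the hole, half-way up the thickness.
- board: Grey terminal board, fixed, 220 (x) x 300 (y) x 18 mm; origin at the centre of its underside. Its slick top face is 18 mm above the bench. Three low dead brass studs (12 mm high) stand along its far edge, 45 mm beyond the pivot stud in +x, out of the way.
- stud (a point): Foot of the bare steel pivot stud, on the board's top face. Stud 12 mm in diameter, 30 mm high, its upper 10 mm tapering to 5 mm. Axes are the board's. Closed, the link lies about along +y from the stud; it is open when swung from there towards -x (counter-clockwise seen from above) and closes by swinging back towards +x.
- jaw: Black jaw fixed on the board, 19 mm high; set a few mm differently along x each time. Origin on the board's top, 12 mm in -y of jaw_home, same axes. A lip 14.5 mm above the board covers the closed link's end (x -8 to +37, y -13 to +8 mm), so the link can only swing in from -x, not be lowered in. No part is nearer than 150 mm to the stud.
- jaw_home (a point): Where the middle of the link's free end face lies when the link is fully home against the stop, 6 mm above the board, about 182 mm from the stud. x: the closing direction; y: outwards. The stop face for the link's long side is at x = +13 mm; a sprung buffer pin stands 4.5 mm out of it and takes 3 to 10 N to push flush; let go, the link rests about 2 mm back, on the catch.
- catch (a joint): Travel (m) of the jaw's sprung steel side catch: 0 fully out, 0.013 fully in; slides along y of the jaw. The coming link pushes its sloped nose outwards by about 7 mm, taking a few N at the link's end, from about 45 mm before home on. It springs back to 0 behind the link only once the link is within about 2 mm of the stop, then keeps it in.
- short_link: Bystander: loose copper bar 110 x 26 x 12 mm with one hole; leave it. Origin at the centre of its underside.
- screwdriver: Bystander: screwdriver, 200 mm; leave it. Origin at the centre of its underside.
- nut_jar: Bystander: jar, 64 mm wide, 80 mm high; leave it. Origin at the centre of its underside.
- washer: Bystander: brass washer, 36 mm wide, 5 mm high; leave it. Origin at the centre of its underside.
- meter: Bystander: black hand meter 160 x 78 x 34 mm (46 mm at the dial); leave it. Origin at the centre of its underside.
- contactor: Bystander: white contactor 75 x 45 x 80 mm; leave it. Origin at the centre of its underside.
Not all that is in view belongs to the job. What is shaped like the link but blue or pink is not meant.

How it is judged:
By the outcome, as a careful person would: the job done as asked, in the order asked, and still so for the second after the job is handed in, with the robot touching nothing.
It also fails if it takes over 58 s, if anything falls off the work surface, if the arm or the gripper's body presses on something with over 40 N, if the wrist force passes 120 N, or if a joint passes its speed limit or range.

ROBOT

A 6-joint arm with a two-finger parallel gripper is mounted at the origin on the work surface. World frame = base frame: x ahead of the robot, y to its left, z up, the work surface at z = 0. Lengths are in m, angles in rad, forces in N, time in s.
With the tool pointing down it reaches from about 0.425 to 0.95 m from the base axis. Payload 3.5 kg.
Tool frame: the origin (TCP) lies between the finger pads; the fingertips stand 25 mm ahead of it and the grasp point (between the pads) lies 6 mm ahead of it (ctrl.finger_overhang is the distance from the TCP to the fingertips, in m); x points along the fingers, y is the direction in which the jaws open and shut, and the axes are right-handed (so a half turn about x gives the same grasp; the last joint's range is limited). The gripper opens to 85 mm and grips with 20 to 120 N. Pads are 22 mm wide; open, the fingers measure 114 mm over their backs; the gripper's body (76 mm by 85 mm) begins 54 mm behind the grasp point. The pads swing forward as they close: fully open they stand 13 mm farther back than shut.
Start: joints at [1.109, 0.286, 1.577, -0, 1.279, -0.15], TCP at [0.207, 0.642, 0.256] pointing down, gripper open.
Joint ranges: [-2.77, 2.77], [-0.9, 2.22], [0.21, 2.48], [-1.53, 4.67], [0.24, 2.81], [-2.84, 2.84]. Speed limits (rad/s): [2.79, 2.79, 3.14, 3.14, 3.14, 3.14].

INTERFACE

Orientations are given as a unit quaternion [x, y, z, w].
In Python, from plant import ctrl gives the robot as it stands.
- The arm moves only by the tool play_rows, never from a script. Its argument "targets" is a list of rows, each an object with "delta_pos": the shift along the world's x, y, z normalised to -1 to 1, where 1 is 1000 mm, a list of three; "delta_rot": the turn, a rotation vector about the world's x, y, z normalised to -1 to 1, where 1 is pi rad, a list of three; "claw": the finger opening in mm, from 0 to 85.4. In form: [{"delta_pos": [tx, ty, tz], "delta_rot": [wx, wy, wz], "claw": claw}, ...]. A call has 1 to 20 rows; each row is the pose to reach, as a shift and turn from the pose measured when the call began, turning the shorter way round; what a row does not reach only later rows make up. A row lasts 1/12 s, in which the tool goes at most 41.7 mm and 7.16 degrees, less where a joint would pass 70% of its speed; a pose out of reach is approached as far as the arm can. A call with a number of a shift or a turn outside -1 to 1 is refused whole. A call with a gripper value outside its range is refused whole. The fingers move at their own pace and stop on an object; "newtons" is the grip in N (left out, the last holds). Time passes only in rows, so rows that repeat a pose let the fingers close. It gives the time, the measured TCP pose, the force and the opening at its end, in the units of the state.
- ctrl.get_state(): the state, without advancing time (a new reading comes with each control period).
- ctrl.read_camera(name): name is "scene" or "top" or "wrist"; returns the picture (420x560x3 uint8, blue, green, red); there is no depth.
- ctrl.calibration(name): a dict with "fx", "fy", "cx", "cy" (pixels), "k1" (the pictures are not rectified: a ray, as slopes to the right and down, at radius r is drawn at 1 + k1 r^2 times it, then the intrinsics apply), "camera_from_world" (4x4, takes a point from world to camera coordinates). Camera axes: x right, y down, z forward; pixel columns grow to the right and rows downward; lengths in m; the calibration is good to about 2 mm. A picture is of the moment at which its call begins: read the wrist's pose just before it. calibration takes no time and is no camera call; for the wrist camera it gives the pose at the moment of the call.
- ctrl.sign_off(): hands the job in, once; it reports no verdict.
The state is a dict: "time": time; "qpos": joint angles; "dq": joint speeds; "joint_efforts": joint torques, N m; "eef_pos": TCP position; "tcp_rot": TCP orientation; "contact_force": force on the tool from outside, world axes, zero at the start; "wrist_torque": the same for the moment, N m; "opening": opening from 0.0 (shut) to 1.0 (fully open).
Only numpy, scipy, OpenCV 4.12 (cv2) and the standard library are available. Lean on these libraries where they do the work, as an engineer would, in place of code of your own. Each camera call takes 0.05 s, during which the arm holds its last target. There are 200 camera calls.

## Working session

There is one attempt and no reset: what is moved stays moved. The work goes in short steps, Python scripts to look and compute and a tool call to move; the robot and the scene stay as the last step left them, time stands still between calls to the robot, and variables do not carry over. Pictures are saved under pics/ and viewed, about 8 in all and at most 12, crops included, and the job is handed in when it is done.

Besides the shell and the picture viewer there is one more tool, called after "Call:" as name(argument=value, ...) on one line, values as JSON. play_rows: Moves the arm, as the interface text tells. Its arguments: {"type":"object","properties":{"targets":{"type":"array"},"newtons":{"type":"number"}},"required":["targets"]}

```bash
mkdir -p pics; ls
cat > h.py <<'E'
import numpy as np, cv2
from plant import ctrl
def ray(c,u,v):
    x=np.array([(u-c["cx"])/c["fx"],(v-c["cy"])/c["fy"]]);p=x.copy()
    for _ in range(30): p=x/(1+c["k1"]*(p@p))
    T=np.array(c["camera_from_world"]);R=T[:3,:3]
    return -R.T@T[:3,3], R.T@np.array([p[0],p[1],1])
def at(c,u,v,z):
    o,d=ray(c,u,v);return o+d*(z-o[2])/d[2]
def proj(c,P):
    T=np.array(c["camera_from_world"]);q=T[:3,:3]@np.array(P)+T[:3,3];p=q[:2]/q[2];p=p*(1+c["k1"]*(p@p))
    return p[0]*c["fx"]+c["cx"],p[1]*c["fy"]+c["cy"]
E
python3 - <<'E'
from h import *
for n in("top","scene"):
    im=ctrl.read_camera(n);cv2.imwrite(f"pics/{n}0.png",im)
    c=ctrl.calibration(n);print(n,{k:c[k] for k in("fx","cx","cy","k1")},np.round(c["camera_from_world"],3).tolist())
s=ctrl.get_state();print(s)
E
```

```text
pics
top {'fx': 497.9418346563234, 'cx': 282.3488773367326, 'cy': 208.48987613386475, 'k1': 0.04917650584387665} [[-0.014, -1.0, -0.011, 0.035], [-0.997, 0.015, -0.074, 0.514], [0.074, 0.01, -0.997, 1.304], [0.0, 0.0, 0.0, 1.0]]
scene {'fx': 495.1789920318575, 'cx': 269.4115426112027, 'cy': 209.12116044685618, 'k1': 0.049906599190563526} [[0.488, 0.873, -0.004, -0.277], [0.723, -0.407, -0.558, -0.326], [-0.489, 0.269, -0.83, 1.739], [0.0, 0.0, 0.0, 1.0]]
{'time': 0.1, 'qpos': array([ 1.10900191e+00,  2.87096732e-01,  1.57806627e+00,  1.31347820e-05,
        1.27860798e+00, -1.50006930e-01]), 'dq': array([-1.44625250e-03, -4.56518358e-04, -3.76956970e-03, -1.12821248e-03,
        2.44041910e-03,  7.22740046e-05]), 'joint_efforts': array([ 5.86723741e-05, -4.07294869e+01, -2.93699098e+01, -1.83305483e-04,
        3.38269558e-03, -7.17167552e-07]), 'eef_pos': array([0.2067862 , 0.64196092, 0.25505303]), 'tcp_rot': array([ 0.10905577,  0.69876736, -0.11052189,  0.69829501]), 'contact_force': array([-0.63034366,  0.14672687,  0.25088717]), 'wrist_torque': array([ 0.01955811, -0.0379376 , -0.00394116]), 'opening': 1.0004576222255388}
```

View pics/top0.png

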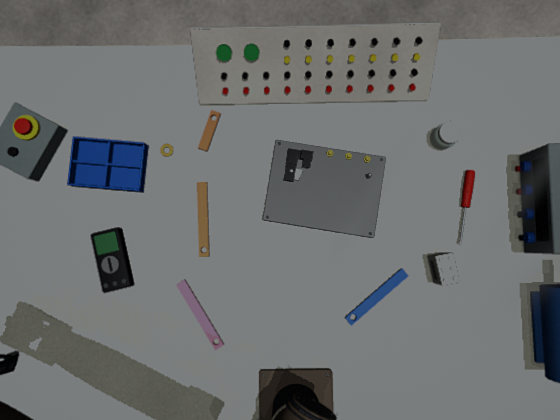

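View pics/scene0.png

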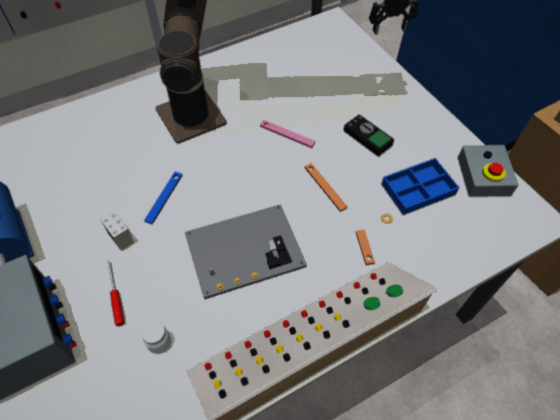

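Candidates shaped like the link, in the top view: the copper bar at (203,219), the shorter copper bar at (209,130), the pink bar at (200,314) and the blue bar at (376,297). The long copper one at (203,219) fits, with its hole at its lower end near (204,250). The stud is at (368,176) and the jaw at about (297,165). An enlarged crop will confirm this.

Run:
```python
import cv2,numpy as np
im=cv2.imread("pics/top0.png")
a=cv2.resize(im[170:270,170:240],None,fx=5,fy=5,interpolation=cv2.INTER_CUBIC)[:, :350]
b=cv2.resize(im[135:245,255:395],None,fx=3,fy=3,interpolation=cv2.INTER_CUBIC)
o=np.zeros((500,780,3),np.uint8);o[:500,:350]=a;o[:330,355:775]=b
cv2.imwrite("pics/crop1.png",o)
```

```text
(no output)
```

View pics/crop1.png

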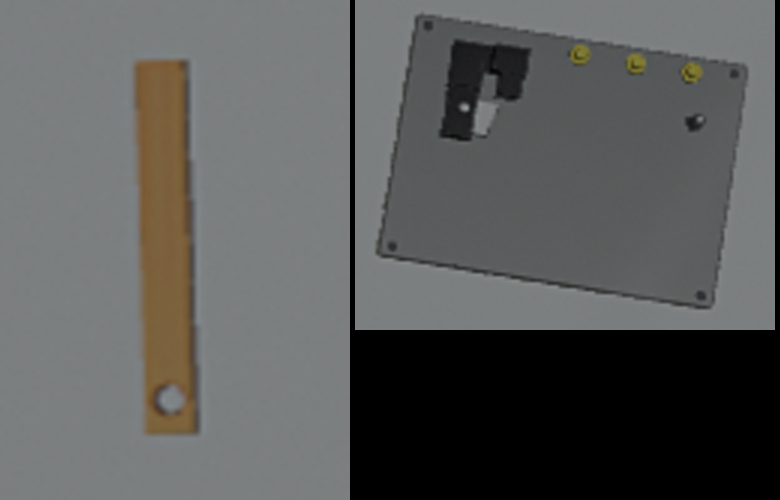

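The crop confirms the long copper link. Its corners are at (136,61), (184,61), (146,433) and (196,432), with the hole at (171,398). The stud's foot is near (691,123), and the jaw's open mouth faces down in the image.

Run:
```python
from h import *
c=ctrl.calibration("top")
L=lambda x,y:((x-2)/5+170,(y-2)/5+170)
B=lambda x,y:((x-355-1)/3+255,(y-1)/3+135)
for n,p in dict(tl=(136,61),tr=(185,61),bl=(146,433),br=(194,432),hole=(171,398)).items(): print(n,at(c,*L(*p),.012).round(4))
P=[at(c,*B(*p),.018) for p in [(417,14),(747,66),(712,307),(377,256)]]
print(np.round(P,4), [np.linalg.norm(P[i]-P[i-1]).round(3) for i in range(4)])
yax=(P[0]+P[3]-P[1]-P[2]);xax=P[0]+P[1]-P[2]-P[3];print("yaw",np.arctan2(-yax[0],yax[1]),np.arctan2(xax[1],xax[0]),np.mean(P,0))
print("foot",at(c,*B(691,123),.018),"tip",at(c,*B(702,117.5),.048))
print("jaw pts top", [at(c,*B(*p),.037).round(4) for p in [(453,41),(529,49),(520,100),(441,136),(472,140)]])
s=ctrl.calibration("scene")
print("scene",at(s,212,273,.018)," tip",at(s,211.5,269,.048))
w=ctrl.calibration("wrist");s=ctrl.get_state()
T=np.array(w["camera_from_world"]);from scipy.spatial.transform import Rotation as Ro
R=Ro.from_quat(s["tcp_rot"]).as_matrix();print("cam in tool",R.T@(-T[:3,:3].T@T[:3,3]-s["eef_pos"]),"\ncam fwd",R.T@T[2,:3], "tool axes\n",R.round(3),w["fx"])
```

```text
tl [0.5903 0.2562 0.012 ]
tr [0.5899 0.2299 0.012 ]
bl [0.3914 0.2511 0.012 ]
br [0.3916 0.2256 0.012 ]
hole [0.4097 0.2378 0.012 ]
[[ 0.7012  0.0438  0.018 ]
 [ 0.6492 -0.2491  0.018 ]
 [ 0.4357 -0.2124  0.018 ]
 [ 0.4848  0.082   0.018 ]] [np.float64(0.22), np.float64(0.298), np.float64(0.217), np.float64(0.299)]
yaw -0.17041376427610988 -0.1726722697048203 [ 0.56772002 -0.08391528  0.018     ]
foot [ 0.59902797 -0.19829833  0.018     ] tip [ 0.59952948 -0.20308617  0.048     ]
jaw pts top [array([0.6725, 0.012 , 0.037 ]), array([ 0.6643, -0.0548,  0.037 ]), array([ 0.6192, -0.0461,  0.037 ]), array([0.5884, 0.0237, 0.037 ]), array([ 0.5845, -0.0034,  0.037 ])]
scene [ 0.59729212 -0.19957566  0.018     ]  tip [ 0.60073736 -0.19941334  0.048     ]
cam in tool [-0.11857236 -0.00054173 -0.07557245] 
cam fwd [9.55505026e-01 4.59294789e-04 2.94974464e-01] tool axes
 [[-0.001  0.307  0.952]
 [-0.002  0.952 -0.307]
 [-1.    -0.002 -0.   ]] 341.2333013772477
```

Call:
play_rows(targets=[{"delta_pos": [0.2842, -0.401, -0.105], "delta_rot": [0, 0, -0.893], "claw": 60}, {"delta_pos": [0.2842, -0.401, -0.105], "delta_rot": [0, 0, -0.893], "claw": 60}, {"delta_pos": [0.2842, -0.401, -0.105], "delta_rot": [0, 0, -0.893], "claw": 60}, {"delta_pos": [0.2842, -0.401, -0.105], "delta_rot": [0, 0, -0.893], "claw": 60}, {"delta_pos": [0.2842, -0.401, -0.105], "delta_rot": [0, 0, -0.893], "claw": 60}, {"delta_pos": [0.2842, -0.401, -0.105], "delta_rot": [0, 0, -0.893], "claw": 60}, {"delta_pos": [0.2842, -0.401, -0.105], "delta_rot": [0, 0, -0.893], "claw": 60}, {"delta_pos": [0.2842, -0.401, -0.105], "delta_rot": [0, 0, -0.893], "claw": 60}, {"delta_pos": [0.2842, -0.401, -0.105], "delta_rot": [0, 0, -0.893], "claw": 60}, {"delta_pos": [0.2842, -0.401, -0.105], "delta_rot": [0, 0, -0.893], "claw": 60}, {"delta_pos": [0.2842, -0.401, -0.105], "delta_rot": [0, 0, -0.893], "claw": 60}, {"delta_pos": [0.2842, -0.401, -0.105], "delta_rot": [0, 0, -0.893], "claw": 60}, {"delta_pos": [0.2842, -0.401, -0.105], "delta_rot": [0, 0, -0.893], "claw": 60}, {"delta_pos": [0.2842, -0.401, -0.105], "delta_rot": [0, 0, -0.893], "claw": 60}, {"delta_pos": [0.2842, -0.401, -0.105], "delta_rot": [0, 0, -0.893], "claw": 60}, {"delta_pos": [0.2842, -0.401, -0.105], "delta_rot": [0, 0, -0.893], "claw": 60}, {"delta_pos": [0.2842, -0.401, -0.105], "delta_rot": [0, 0, -0.893], "claw": 60}, {"delta_pos": [0.2842, -0.401, -0.105], "delta_rot": [0, 0, -0.893], "claw": 60}, {"delta_pos": [0.2842, -0.401, -0.105], "delta_rot": [0, 0, -0.893], "claw": 60}, {"delta_pos": [0.2842, -0.401, -0.105], "delta_rot": [0, 0, -0.893], "claw": 60}], newtons=80)

```text
time: 1.77
eef_pos: [0.4906, 0.2408, 0.1495]
tcp_rot: [-0.698, -0.115, 0.698, -0.113]
contact_force: [0.2, -0.0, -1.0]
opening: 0.701
```

```bash
cat >> h.py <<'E'
from scipy.spatial.transform import Rotation as Ro
def info():
    s=ctrl.get_state();R=Ro.from_quat(s["tcp_rot"]).as_matrix()
    print("t",round(s["time"],2),"p",s["eef_pos"].round(4),"yawY",np.degrees(np.arctan2(R[1,1],R[0,1])).round(2),"x",R[:,0].round(4),"F",s["contact_force"].round(2),"M",s["wrist_torque"].round(2),"op",round(s["opening"],3),"q",s["qpos"].round(3))
    return s
def level(yawdeg):
    "delta_rot taking present pose to tool x down, tool y at yaw"
    s=ctrl.get_state();R=Ro.from_quat(s["tcp_rot"]);a=np.radians(yawdeg)
    x=np.array([0,0,-1.]);y=np.array([np.cos(a),np.sin(a),0]);G=Ro.from_matrix(np.c_[x,y,np.cross(x,y)])
    return ((G*R.inv()).as_rotvec()/np.pi).round(4)
E
python3 -c "
from h import *
info();print(level(-88.65),ctrl.finger_overhang)
im=ctrl.read_camera('wrist');cv2.imwrite('pics/w1.png',im)"
```

```text
t 1.77 p [0.4906 0.2408 0.1495] yawY -71.46 x [-0.0011  0.0018 -1.    ] F [ 0.2  -0.04 -1.04] M [-0.01  0.02  0.01] op 0.701 q [0.27  0.12  1.979 0.002 1.043 1.516]
[-0.0006 -0.0003 -0.0955] 0.025
```

Call:
play_rows(targets=[{"delta_pos": [0.0004, 0, -0.03], "delta_rot": [-0.0006, -0.0003, -0.0955], "claw": 60}, {"delta_pos": [0.0004, 0, -0.06], "delta_rot": [-0.0006, -0.0003, -0.0955], "claw": 60}, {"delta_pos": [0.0004, 0, -0.09], "delta_rot": [-0.0006, -0.0003, -0.0955], "claw": 60}, {"delta_pos": [0.0004, 0, -0.11], "delta_rot": [-0.0006, -0.0003, -0.0955], "claw": 60}, {"delta_pos": [0.0004, 0, -0.118], "delta_rot": [-0.0006, -0.0003, -0.0955], "claw": 60}, {"delta_pos": [0.0004, 0, -0.1215], "delta_rot": [-0.0006, -0.0003, -0.0955], "claw": 60}, {"delta_pos": [0.0004, 0, -0.1215], "delta_rot": [-0.0006, -0.0003, -0.0955], "claw": 60}, {"delta_pos": [0.0004, 0, -0.1215], "delta_rot": [-0.0006, -0.0003, -0.0955], "claw": 15}, {"delta_pos": [0.0004, 0, -0.1215], "delta_rot": [-0.0006, -0.0003, -0.0955], "claw": 15}, {"delta_pos": [0.0004, 0, -0.1215], "delta_rot": [-0.0006, -0.0003, -0.0955], "claw": 15}, {"delta_pos": [0.0004, 0, -0.1215], "delta_rot": [-0.0006, -0.0003, -0.0955], "claw": 15}, {"delta_pos": [0.0004, 0, -0.1215], "delta_rot": [-0.0006, -0.0003, -0.0955], "claw": 15}, {"delta_pos": [0.0004, 0, -0.1215], "delta_rot": [-0.0006, -0.0003, -0.0955], "claw": 15}, {"delta_pos": [0.0004, 0, -0.1215], "delta_rot": [-0.0006, -0.0003, -0.0955], "claw": 15}], newtons=80)

```text
time: 2.98
eef_pos: [0.4923, 0.2413, 0.0301]
tcp_rot: [0.708, 0.007, -0.706, 0.007]
contact_force: [-1.0, -0.3, 6.8]
opening: 0.27
```

```bash
python3 -c "
from h import *
info()"
```

```text
t 2.98 p [0.4923 0.2413 0.0301] yawY -88.85 x [ 3.e-03  9.e-04 -1.e+00] F [-0.96 -0.27  6.83] M [-0.01  0.26  0.06] op 0.27 q [0.271 0.311 2.015 0.    0.812 1.821]
```

Call:
play_rows(targets=[{"delta_pos": [0, 0, 0.04], "delta_rot": [0, 0, 0], "claw": 15}, {"delta_pos": [0, 0, 0.08], "delta_rot": [0, 0, 0], "claw": 15}, {"delta_pos": [0, 0, 0.12], "delta_rot": [0, 0, 0.03], "claw": 15}, {"delta_pos": [0.005, -0.025, 0.12], "delta_rot": [0, 0, 0.06], "claw": 15}, {"delta_pos": [0.008, -0.05, 0.12], "delta_rot": [0, 0, 0.1], "claw": 15}, {"delta_pos": [0.012, -0.075, 0.12], "delta_rot": [0, 0, 0.14], "claw": 15}, {"delta_pos": [0.016, -0.1, 0.12], "delta_rot": [0, 0, 0.18], "claw": 15}, {"delta_pos": [0.02, -0.125, 0.12], "delta_rot": [0, 0, 0.22], "claw": 15}, {"delta_pos": [0.024, -0.15, 0.12], "delta_rot": [0, 0, 0.26], "claw": 15}, {"delta_pos": [0.028, -0.175, 0.12], "delta_rot": [0, 0, 0.3], "claw": 15}, {"delta_pos": [0.032, -0.2, 0.12], "delta_rot": [0, 0, 0.34], "claw": 15}, {"delta_pos": [0.036, -0.225, 0.12], "delta_rot": [0, 0, 0.38], "claw": 15}, {"delta_pos": [0.04, -0.25, 0.12], "delta_rot": [0, 0, 0.42], "claw": 15}, {"delta_pos": [0.044, -0.275, 0.12], "delta_rot": [0, 0, 0.46], "claw": 15}, {"delta_pos": [0.048, -0.3, 0.12], "delta_rot": [0, 0, 0.5], "claw": 15}, {"delta_pos": [0.052, -0.325, 0.12], "delta_rot": [0, 0, 0.54], "claw": 15}, {"delta_pos": [0.056, -0.35, 0.12], "delta_rot": [0, 0, 0.58], "claw": 15}, {"delta_pos": [0.059, -0.365, 0.12], "delta_rot": [0, 0, 0.615], "claw": 15}, {"delta_pos": [0.059, -0.373, 0.11], "delta_rot": [0, 0, 0.65], "claw": 15}, {"delta_pos": [0.059, -0.373, 0.1], "delta_rot": [0, 0, 0.68], "claw": 15}])

```text
time: 4.65
eef_pos: [0.5511, -0.1337, 0.1297]
tcp_rot: [0.333, 0.624, -0.333, 0.623]
contact_force: [0.6, 1.2, -5.1]
opening: 0.269
```

```bash
python3 -c "
from h import *
s=info();print(level(35.2),np.array([.5514,-.1315,.095])-s['eef_pos'])"
```

```text
t 4.65 p [ 0.5511 -0.1337  0.1297] yawY 33.73 x [-0.002   0.0011 -1.    ] F [ 0.57  1.18 -5.09] M [-0.02 -0.03  0.02] op 0.269 q [-0.417  0.191  1.939  0.     1.014 -1.006]
[-0.0003 -0.0006  0.0082] [ 0.00027608  0.00222485 -0.03466878]
```

Call:
play_rows(targets=[{"delta_pos": [0.0003, 0.0022, -0.02], "delta_rot": [-0.0003, -0.0006, 0.0082], "claw": 15}, {"delta_pos": [0.0003, 0.0022, -0.035], "delta_rot": [-0.0003, -0.0006, 0.0082], "claw": 15}, {"delta_pos": [0.0003, 0.0022, -0.035], "delta_rot": [-0.0003, -0.0006, 0.0082], "claw": 15}, {"delta_pos": [0.0003, 0.0022, -0.035], "delta_rot": [-0.0003, -0.0006, 0.0082], "claw": 15}, {"delta_pos": [0.0003, 0.0022, -0.035], "delta_rot": [-0.0003, -0.0006, 0.0082], "claw": 15}])

```text
time: 5.07
eef_pos: [0.5516, -0.1315, 0.095]
tcp_rot: [0.325, 0.628, -0.325, 0.628]
contact_force: [0.0, -0.3, -4.1]
opening: 0.267
```

```bash
python3 -c "
from h import *
info()
o=np.zeros((600,800,3),np.uint8)
w=ctrl.read_camera('wrist');t=ctrl.read_camera('top');s=ctrl.read_camera('scene')
for n,i in zip('wts',(w,t,s)): cv2.imwrite(f'pics/{n}2.png',i)
o[:300,:400]=cv2.resize(w,(400,300))
a=cv2.resize(t[145:220,320:420],None,fx=4,fy=4,interpolation=cv2.INTER_CUBIC);o[:300,400:]=a
b=cv2.resize(s[225:300,170:300],None,fx=4,fy=4,interpolation=cv2.INTER_CUBIC);o[300:,:520]=b
cv2.imwrite('pics/m2.png',o)"
```

```text
t 5.07 p [ 0.5516 -0.1315  0.095 ] yawY 35.21 x [ 3.e-04 -2.e-04 -1.e+00] F [ 0.02 -0.35 -4.07] M [ 0.   -0.06 -0.01] op 0.267 q [-0.413  0.24   1.955 -0.     0.946 -1.028]
```

View pics/m2.png

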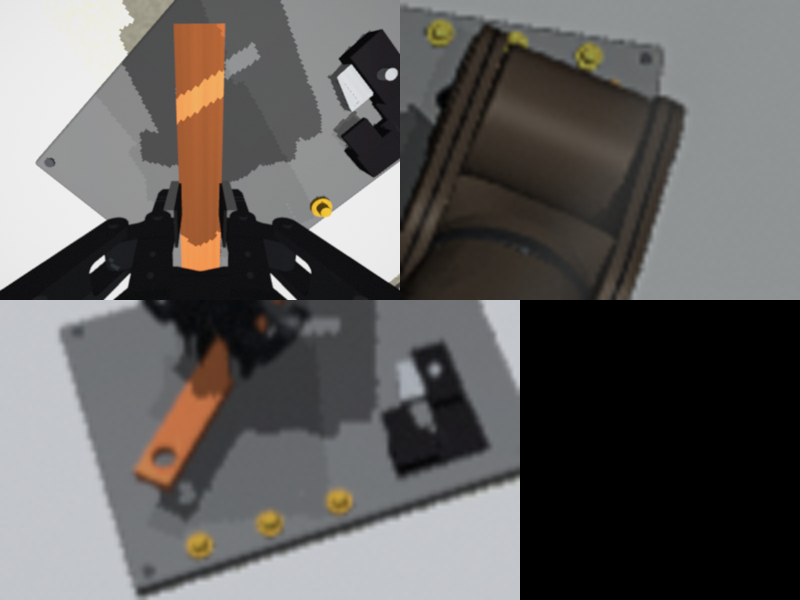

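The scene crop shows the hole at (163,457), which is about full-frame pixel (210.6,264.1). The link hangs level and hides the stud, and the arm blocks the top view. Next I'll measure the stud precisely in the earlier, unobstructed pictures, and the jaw along with it.

Run:
```python
import cv2,numpy as np
t=cv2.imread("pics/top0.png");s=cv2.imread("pics/scene0.png")
o=np.zeros((600,800,3),np.uint8)
up=lambda i,f:cv2.convertScaleAbs(cv2.resize(i,None,fx=f,fy=f,interpolation=cv2.INTER_CUBIC),alpha=1.5)
o[:300,:400]=up(t[161:191,348:388],10)
o[:300,400:]=up(s[254:284,192:232],10)
o[300:,:400]=up(t[140:190,274:324],6)[:300,:300].repeat(1,1) if 0 else np.pad(up(t[140:190,274:324],6),((0,0),(0,100),(0,0)))
s2=cv2.imread("pics/s2.png");o[300:,400:]=up(s2[250:280,190:230],10)
cv2.imwrite("pics/c3.png",o)
```

```text
(no output)
```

View pics/c3.png

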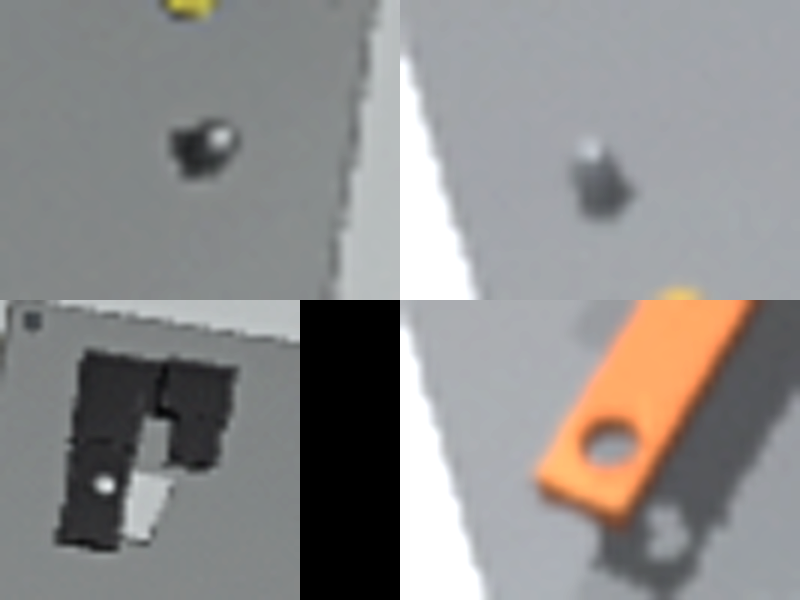

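Stud tip: top crop (221,136) and scene crop (590,147). Held hole: scene crop (610,442). Jaw: the stop block sits at upper right, and the white sloped catch is at about (147,500).

Run:
```python
from h import *
t=ctrl.calibration("top");s=ctrl.calibration("scene")
print("tip top",at(t,369.65,174.15,.048),"tip scene",at(s,210.55,268.25,.048))
f=at(t,348+19.2-.45,161+15.4-.45,.018);print("foot top",f)
# triangulate stud tip
from scipy.optimize import least_squares
r=least_squares(lambda P:np.r_[np.subtract(proj(t,P),(369.65,174.15)),np.subtract(proj(s,P),(210.55,268.25))],[.6,-.2,.05]);print(r.x,r.fun)
for z in(.075,.077): print("hole scene",at(s,210.55,263.75,z))
# board corners in scene as a bias check vs top
B=lambda x,y:((x-355-1)/3+255,(y-1)/3+135)
for p in [(417,14),(747,66),(712,307),(377,256)]: print(np.round(proj(s,at(t,*B(*p),.018)),1))
T=np.array(t["camera_from_world"]);print("topcam",-T[:3,:3].T@T[:3,3])
J=lambda x,y:(274+x/6-.42,140+(y-300)/6-.42)
R=np.array([[np.cos(-.1715),np.sin(-.1715)],[-np.sin(-.1715),np.cos(-.1715)]])
S=r.x[:2]
for n,p,z in [("blockBR",(213,470),.037),("blockTR",(238,368),.037),("blockBL",(172,466),.037),("catchBR",(150,543),.032),("catchTop",(172,475),.032),("jawBL",(58,542),.037),("jawTL",(85,352),.037),("jawBR",(120,548),.037)]:
    P=at(t,*J(*p),z);print(n,P.round(4),"board rel stud",(R@(P[:2]-S)).round(4))
```

```text
tip top [ 0.59872858 -0.20129438  0.048     ] tip scene [ 0.5974034 -0.2006905  0.048    ]
foot top [ 0.59826419 -0.19850001  0.018     ]
[ 0.59844291 -0.20095523  0.05002433] [-2.13647128e-04 -9.20578160e-05 -2.44165277e-04  4.26287335e-06]
hole scene [ 0.59908798 -0.19844282  0.075     ]
hole scene [ 0.60013587 -0.19871352  0.077     ]
[306.3 263.8]
[203.6 296.3]
[184.3 231.6]
[279.7 203.1]
topcam [0.41637894 0.01465052 1.33903535]
blockBR [ 0.6194 -0.0446  0.037 ] board rel stud [-0.006   0.1577]
blockTR [ 0.6645 -0.0563  0.037 ] board rel stud [0.0404 0.1538]
blockBL [ 0.6215 -0.0266  0.037 ] board rel stud [-0.0071  0.1757]
catchBR [ 0.5882 -0.0165  0.032 ] board rel stud [-0.0415  0.18  ]
catchTop [ 0.6183 -0.0267  0.032 ] board rel stud [-0.0102  0.1751]
jawBL [0.5886 0.024  0.037 ] board rel stud [-0.048   0.2199]
jawTL [0.6727 0.0109 0.037 ] board rel stud [0.037  0.2214]
jawBR [ 0.5856 -0.0032  0.037 ] board rel stud [-0.0464  0.1927]
```

Call:
play_rows(targets=[{"delta_pos": [-0.0013, -0.0018, 0], "delta_rot": [0, 0, 0], "claw": 15}, {"delta_pos": [-0.0013, -0.0018, -0.006], "delta_rot": [0, 0, 0], "claw": 15}, {"delta_pos": [-0.0013, -0.0018, -0.011], "delta_rot": [0, 0, 0], "claw": 15}, {"delta_pos": [-0.0013, -0.0018, -0.015], "delta_rot": [0, 0, 0], "claw": 15}, {"delta_pos": [-0.0013, -0.0018, -0.019], "delta_rot": [0, 0, 0], "claw": 15}, {"delta_pos": [-0.0013, -0.0018, -0.023], "delta_rot": [0, 0, 0], "claw": 15}, {"delta_pos": [-0.0013, -0.0018, -0.026], "delta_rot": [0, 0, 0], "claw": 15}, {"delta_pos": [-0.0013, -0.0018, -0.029], "delta_rot": [0, 0, 0], "claw": 15}, {"delta_pos": [-0.0013, -0.0018, -0.031], "delta_rot": [0, 0, 0], "claw": 15}, {"delta_pos": [-0.0013, -0.0018, -0.031], "delta_rot": [0, 0, 0], "claw": 15}])

```text
time: 6.05
eef_pos: [0.5507, -0.1335, 0.0645]
tcp_rot: [0.325, 0.627, -0.325, 0.628]
contact_force: [0.1, 0.3, -4.8]
opening: 0.269
```

```bash
python3 -c "
from h import *
info()"
```

```text
t 6.05 p [ 0.5507 -0.1335  0.0645] yawY 35.21 x [ 1.4e-03 -6.0e-04 -1.0e+00] F [ 0.07  0.27 -4.75] M [ 0.04  0.04 -0.01] op 0.269 q [-0.417  0.287  1.965  0.     0.888 -1.031]
```

Call:
play_rows(targets=[{"delta_pos": [0, 0, -0.004], "delta_rot": [0, 0, 0], "claw": 15}, {"delta_pos": [0, 0, -0.008], "delta_rot": [0, 0, 0], "claw": 15}, {"delta_pos": [0, 0, -0.011], "delta_rot": [0, 0, 0], "claw": 15}, {"delta_pos": [0, 0, -0.0135], "delta_rot": [0, 0, 0], "claw": 15}, {"delta_pos": [0, 0, -0.015], "delta_rot": [0, 0, 0], "claw": 15}, {"delta_pos": [0, 0, -0.015], "delta_rot": [0, 0, 0], "claw": 15}])

```text
time: 6.55
eef_pos: [0.5504, -0.1334, 0.0489]
tcp_rot: [0.325, 0.628, -0.325, 0.628]
contact_force: [0.1, -0.9, -4.6]
opening: 0.274
```

```bash
python3 -c "
from h import *
info();s=ctrl.read_camera('scene');cv2.imwrite('pics/c4.png',cv2.resize(s[225:300,180:300],None,fx=5,fy=5,interpolation=cv2.INTER_CUBIC))"
```

```text
t 6.55 p [ 0.5504 -0.1334  0.0489] yawY 35.21 x [ 5.e-04 -2.e-04 -1.e+00] F [ 0.12 -0.91 -4.62] M [ 0.    0.06 -0.01] op 0.274 q [-0.417  0.313  1.968  0.     0.861 -1.031]
```

View pics/c4.png

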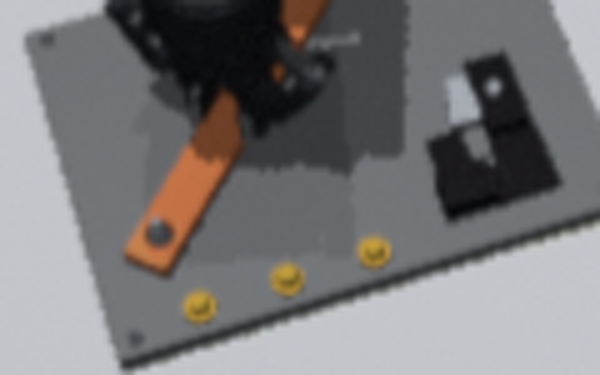

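The stud shows inside the hole at (158,232). I'll release and lift.

Call:
play_rows(targets=[{"delta_pos": [0, 0, -0.0005], "delta_rot": [0, 0, 0], "claw": 15}, {"delta_pos": [0, 0, -0.0005], "delta_rot": [0, 0, 0], "claw": 45}, {"delta_pos": [0, 0, -0.0005], "delta_rot": [0, 0, 0], "claw": 45}, {"delta_pos": [0, 0, -0.0005], "delta_rot": [0, 0, 0], "claw": 45}, {"delta_pos": [0, 0, -0.0005], "delta_rot": [0, 0, 0], "claw": 45}, {"delta_pos": [0, 0, 0.01], "delta_rot": [0, 0, 0], "claw": 45}, {"delta_pos": [0, 0, 0.03], "delta_rot": [0, 0, 0], "claw": 45}, {"delta_pos": [0, 0, 0.06], "delta_rot": [0, 0, 0], "claw": 45}, {"delta_pos": [0, 0, 0.09], "delta_rot": [0, 0, 0], "claw": 0}, {"delta_pos": [0, 0, 0.09], "delta_rot": [0, 0, 0], "claw": 0}])

```text
time: 7.43
eef_pos: [0.5548, -0.1351, 0.1476]
tcp_rot: [0.326, 0.623, -0.325, 0.633]
contact_force: [0.8, -0.7, 0.8]
opening: 0.255
```

```bash
python3 -c "
from h import *
info();s=ctrl.read_camera('scene');cv2.imwrite('pics/s5.png',s);cv2.imwrite('pics/w5.png',ctrl.read_camera('wrist'))"
```

```text
t 7.43 p [ 0.5548 -0.1351  0.1476] yawY 35.23 x [ 0.0137 -0.006  -0.9999] F [ 0.8  -0.68  0.77] M [ 0.03 -0.05  0.03] op 0.255 q [-0.417  0.168  1.929  0.     1.03  -1.031]
```

Call:
play_rows(targets=[{"delta_pos": [-0.03, 0.01, 0], "delta_rot": [0, 0, -0.04], "claw": 0}, {"delta_pos": [-0.063, 0.0217, 0], "delta_rot": [0, 0, -0.08], "claw": 0}, {"delta_pos": [-0.063, 0.0217, 0], "delta_rot": [0, 0, -0.12], "claw": 0}, {"delta_pos": [-0.063, 0.0217, 0], "delta_rot": [0, 0, -0.16], "claw": 0}, {"delta_pos": [-0.063, 0.0217, 0], "delta_rot": [0, 0, -0.2], "claw": 0}, {"delta_pos": [-0.063, 0.0217, 0], "delta_rot": [0, 0, -0.24], "claw": 0}, {"delta_pos": [-0.063, 0.0217, 0], "delta_rot": [0, 0, -0.28], "claw": 0}, {"delta_pos": [-0.063, 0.0217, 0], "delta_rot": [0, 0, -0.32], "claw": 0}, {"delta_pos": [-0.063, 0.0217, 0], "delta_rot": [0, 0, -0.36], "claw": 0}, {"delta_pos": [-0.063, 0.0217, 0], "delta_rot": [0, 0, -0.4], "claw": 0}, {"delta_pos": [-0.063, 0.0217, 0], "delta_rot": [0, 0, -0.44], "claw": 0}, {"delta_pos": [-0.063, 0.0217, 0], "delta_rot": [0, 0, -0.48], "claw": 0}, {"delta_pos": [-0.063, 0.0217, 0], "delta_rot": [0, 0, -0.5], "claw": 0}, {"delta_pos": [-0.063, 0.0217, 0], "delta_rot": [0, 0, -0.5], "claw": 0}, {"delta_pos": [-0.063, 0.0217, 0], "delta_rot": [0, 0, -0.5], "claw": 0}])

```text
time: 8.78
eef_pos: [0.4883, -0.112, 0.1412]
tcp_rot: [-0.672, -0.213, 0.676, -0.216]
contact_force: [0.5, 0.1, -0.8]
opening: -0.002
```

```bash
python3 -c "
from h import *
s=info();print(level(-54.8),np.array([.4958,-.1134,.047])-s['eef_pos']);s=ctrl.read_camera('scene');cv2.imwrite('pics/s6.png',s);w=ctrl.read_camera('top');cv2.imwrite('pics/w6.png',w)
o=np.zeros((600,800,3),np.uint8);o[:,:400]=0
o[:360,:600]=cv2.resize(s[200:290,170:320],None,fx=4,fy=4,interpolation=cv2.INTER_CUBIC)
o[360:,:400]=cv2.resize(w[130:250,255:400],(400,240))
cv2.imwrite('pics/m6.png',o)"
```

```text
t 8.78 p [ 0.4883 -0.112   0.1412] yawY -54.67 x [-0.0046 -0.005  -1.    ] F [ 0.5   0.1  -0.75] M [ 0.01 -0.03 -0.01] op -0.002 q [-0.425  0.033  2.089 -0.008  1.021  0.533]
[ 0.0016 -0.0015 -0.0007] [ 0.00753397 -0.00140488 -0.09423085]
```

View pics/m6.png

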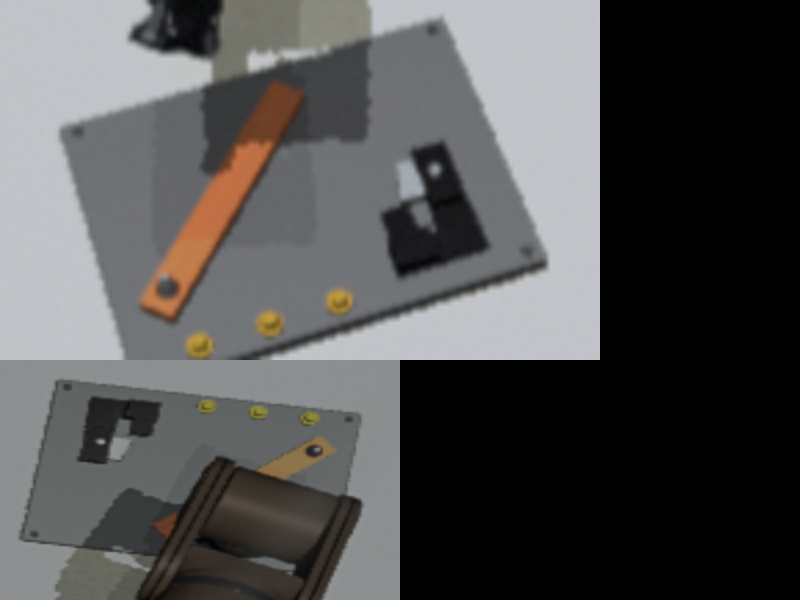

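The link lies flat on the board with the stud through its hole, at (165,287) in the crop. It is open about 45°, with its tip at (288,93), well clear of the jaw. Next I'll lower the shut fingers beside it.

Call:
play_rows(targets=[{"delta_pos": [0.0035, -0.003, -0.03], "delta_rot": [0.0016, -0.0015, -0.0007], "claw": 0}, {"delta_pos": [0.0035, -0.003, -0.06], "delta_rot": [0.0016, -0.0015, -0.0007], "claw": 0}, {"delta_pos": [0.0035, -0.003, -0.08], "delta_rot": [0.0016, -0.0015, -0.0007], "claw": 0}, {"delta_pos": [0.0035, -0.003, -0.09], "delta_rot": [0.0016, -0.0015, -0.0007], "claw": 0}, {"delta_pos": [0.0035, -0.003, -0.094], "delta_rot": [0.0016, -0.0015, -0.0007], "claw": 0}, {"delta_pos": [0.0035, -0.003, -0.094], "delta_rot": [0.0016, -0.0015, -0.0007], "claw": 0}, {"delta_pos": [0.0035, -0.003, -0.094], "delta_rot": [0.0016, -0.0015, -0.0007], "claw": 0}])

```text
time: 9.47
eef_pos: [0.4929, -0.1155, 0.0486]
tcp_rot: [0.675, 0.213, -0.673, 0.214]
contact_force: [0.5, 0.2, 0.4]
opening: 0.003
```

```bash
cat >> h.py <<'E'
S=np.array([.5985,-.2003])
def tcp(th,off=.024,r=.130):
    a=np.radians(th);return S+r*np.array([np.cos(a),np.sin(a)])-off*np.array([np.sin(a),-np.cos(a)])
def table(ths,off=.024):
    p=ctrl.get_state()["eef_pos"]
    for th in ths: print(round(th,2),np.r_[tcp(th,off),.047].__sub__(p).round(4).tolist(),level(th-180).tolist())
E
python3 -c "
from h import *
info();table(np.arange(125.2,95,-2))"
```

```text
t 9.47 p [ 0.4929 -0.1155  0.0486] yawY -54.8 x [ 0.0026 -0.0011 -1.    ] F [0.51 0.23 0.42] M [-0.03 -0.02 -0.06] op 0.003 q [-0.431  0.198  2.114  0.     0.827  0.526]
125.2 [0.0111, 0.0076, -0.0016] [0.0003, 0.0008, 0.0]
123.2 [0.0143, 0.0108, -0.0016] [0.0004, 0.0008, -0.0111]
121.2 [0.0177, 0.0139, -0.0016] [0.0004, 0.0008, -0.0222]
119.2 [0.0212, 0.0169, -0.0016] [0.0004, 0.0008, -0.0333]
117.2 [0.0248, 0.0198, -0.0016] [0.0004, 0.0008, -0.0444]
115.2 [0.0285, 0.0226, -0.0016] [0.0004, 0.0008, -0.0555]
113.2 [0.0323, 0.0252, -0.0016] [0.0004, 0.0008, -0.0667]
111.2 [0.0362, 0.0277, -0.0016] [0.0004, 0.0008, -0.0778]
109.2 [0.0402, 0.03, -0.0016] [0.0005, 0.0008, -0.0889]
107.2 [0.0442, 0.0322, -0.0016] [0.0005, 0.0008, -0.1]
105.2 [0.0484, 0.0343, -0.0016] [0.0005, 0.0007, -0.1111]
103.2 [0.0526, 0.0362, -0.0016] [0.0005, 0.0007, -0.1222]
101.2 [0.0568, 0.038, -0.0016] [0.0005, 0.0007, -0.1333]
99.2 [0.0611, 0.0396, -0.0016] [0.0005, 0.0007, -0.1444]
97.2 [0.0655, 0.0411, -0.0016] [0.0005, 0.0007, -0.1555]
95.2 [0.0699, 0.0424, -0.0016] [0.0006, 0.0007, -0.1667]
```

Call:
play_rows(targets=[{"delta_pos": [0.006, 0.004, -0.0016], "delta_rot": [0.0004, 0.0008, 0], "claw": 0}, {"delta_pos": [0.0111, 0.0076, -0.0016], "delta_rot": [0.0004, 0.0008, 0], "claw": 0}, {"delta_pos": [0.0143, 0.0108, -0.0016], "delta_rot": [0.0004, 0.0008, -0.0111], "claw": 0}, {"delta_pos": [0.0177, 0.0139, -0.0016], "delta_rot": [0.0004, 0.0008, -0.0222], "claw": 0}, {"delta_pos": [0.0212, 0.0169, -0.0016], "delta_rot": [0.0004, 0.0008, -0.0333], "claw": 0}, {"delta_pos": [0.0248, 0.0198, -0.0016], "delta_rot": [0.0004, 0.0008, -0.0444], "claw": 0}, {"delta_pos": [0.0285, 0.0226, -0.0016], "delta_rot": [0.0004, 0.0008, -0.0555], "claw": 0}, {"delta_pos": [0.0323, 0.0252, -0.0016], "delta_rot": [0.0004, 0.0008, -0.0667], "claw": 0}, {"delta_pos": [0.0362, 0.0277, -0.0016], "delta_rot": [0.0004, 0.0008, -0.0778], "claw": 0}, {"delta_pos": [0.0402, 0.03, -0.0016], "delta_rot": [0.0005, 0.0008, -0.0889], "claw": 0}, {"delta_pos": [0.0442, 0.0322, -0.0016], "delta_rot": [0.0005, 0.0008, -0.1], "claw": 0}, {"delta_pos": [0.0484, 0.0343, -0.0016], "delta_rot": [0.0005, 0.0007, -0.1111], "claw": 0}, {"delta_pos": [0.0526, 0.0362, -0.0016], "delta_rot": [0.0005, 0.0007, -0.1222], "claw": 0}, {"delta_pos": [0.0568, 0.038, -0.0016], "delta_rot": [0.0005, 0.0007, -0.1333], "claw": 0}, {"delta_pos": [0.0611, 0.0396, -0.0016], "delta_rot": [0.0005, 0.0007, -0.1444], "claw": 0}, {"delta_pos": [0.0611, 0.0396, -0.0016], "delta_rot": [0.0005, 0.0007, -0.1444], "claw": 0}])

```text
time: 10.8
eef_pos: [0.5557, -0.0755, 0.0483]
tcp_rot: [0.706, 0.057, -0.704, 0.057]
contact_force: [-0.4, 0.4, 0.8]
opening: 0.002
```

```bash
python3 -c "
from h import *
info();table(np.arange(98.2,82,-1));s=ctrl.read_camera('scene');cv2.imwrite('pics/m7.png',cv2.resize(s[190:290,170:320],None,fx=5,fy=5,interpolation=cv2.INTER_CUBIC))"
```

```text
t 10.8 p [ 0.5557 -0.0755  0.0483] yawY -80.77 x [ 2.6e-03 -8.0e-04 -1.0e+00] F [-0.44  0.43  0.77] M [-0.03  0.03 -0.02] op 0.002 q [-0.316  0.303  1.983  0.     0.854  1.094]
98.2 [0.0005, 0.0005, -0.0013] [0.0003, 0.0008, -0.0057]
97.2 [0.0027, 0.0012, -0.0013] [0.0003, 0.0008, -0.0113]
96.2 [0.0049, 0.0019, -0.0013] [0.0003, 0.0008, -0.0168]
95.2 [0.0071, 0.0025, -0.0013] [0.0003, 0.0008, -0.0224]
94.2 [0.0093, 0.0031, -0.0013] [0.0003, 0.0008, -0.0279]
93.2 [0.0116, 0.0037, -0.0013] [0.0003, 0.0008, -0.0335]
92.2 [0.0138, 0.0042, -0.0013] [0.0003, 0.0008, -0.039]
91.2 [0.0161, 0.0047, -0.0013] [0.0003, 0.0008, -0.0446]
90.2 [0.0183, 0.0051, -0.0013] [0.0003, 0.0008, -0.0501]
89.2 [0.0206, 0.0055, -0.0013] [0.0003, 0.0008, -0.0557]
88.2 [0.0229, 0.0059, -0.0013] [0.0003, 0.0008, -0.0613]
87.2 [0.0252, 0.0062, -0.0013] [0.0003, 0.0008, -0.0668]
86.2 [0.0275, 0.0065, -0.0013] [0.0003, 0.0008, -0.0724]
85.2 [0.0297, 0.0068, -0.0013] [0.0003, 0.0008, -0.0779]
84.2 [0.032, 0.007, -0.0013] [0.0004, 0.0008, -0.0835]
83.2 [0.0343, 0.0071, -0.0013] [0.0004, 0.0008, -0.089]
82.2 [0.0366, 0.0073, -0.0013] [0.0004, 0.0008, -0.0946]
```

View pics/m7.png

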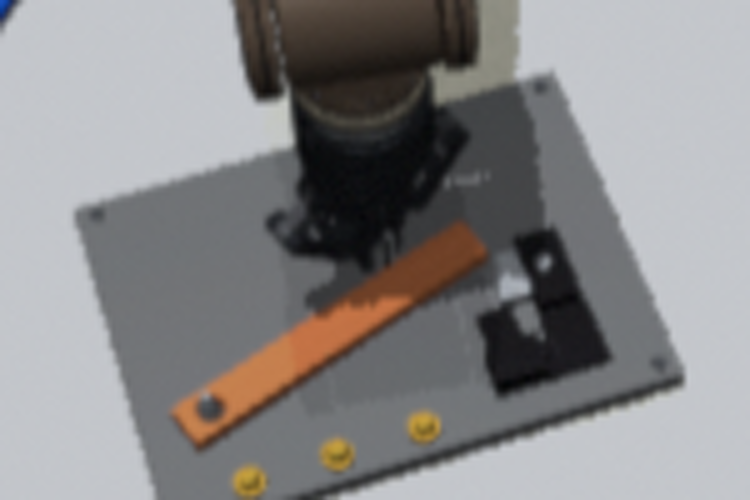

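The link swings with the fingers on its outer side, stays seated on the stud, and its tip is just short of the catch. I'll push on through the catch.

Call:
play_rows(targets=[{"delta_pos": [0.0027, 0.0012, -0.0013], "delta_rot": [0.0003, 0.0008, -0.0113], "claw": 0}, {"delta_pos": [0.0049, 0.0019, -0.0013], "delta_rot": [0.0003, 0.0008, -0.0168], "claw": 0}, {"delta_pos": [0.0071, 0.0025, -0.0013], "delta_rot": [0.0003, 0.0008, -0.0224], "claw": 0}, {"delta_pos": [0.0093, 0.0031, -0.0013], "delta_rot": [0.0003, 0.0008, -0.0279], "claw": 0}, {"delta_pos": [0.0116, 0.0037, -0.0013], "delta_rot": [0.0003, 0.0008, -0.0335], "claw": 0}, {"delta_pos": [0.0138, 0.0042, -0.0013], "delta_rot": [0.0003, 0.0008, -0.039], "claw": 0}, {"delta_pos": [0.0161, 0.0047, -0.0013], "delta_rot": [0.0003, 0.0008, -0.0446], "claw": 0}, {"delta_pos": [0.0183, 0.0051, -0.0013], "delta_rot": [0.0003, 0.0008, -0.0501], "claw": 0}, {"delta_pos": [0.0183, 0.0051, -0.0013], "delta_rot": [0.0003, 0.0008, -0.0501], "claw": 0}])

```text
time: 11.6
eef_pos: [0.5732, -0.0711, 0.0467]
tcp_rot: [-0.706, -0.001, 0.708, -0.002]
contact_force: [-3.9, -2.8, 1.5]
opening: 0.003
```

```bash
python3 -c "
from h import *
info();table(np.arange(90.2,77,-.5))"
```

```text
t 11.6 p [ 0.5732 -0.0711  0.0467] yawY -89.75 x [-2.2e-03 -9.0e-04 -1.0e+00] F [-3.92 -2.76  1.5 ] M [-0.41  0.56 -0.02] op 0.003 q [-0.298  0.338  1.939 -0.002  0.866  1.269]
90.2 [0.0009, 0.0007, 0.0003] [0.0003, -0.0007, -0.0003]
89.7 [0.002, 0.0009, 0.0003] [0.0003, -0.0007, -0.0031]
89.2 [0.0032, 0.0011, 0.0003] [0.0003, -0.0007, -0.0058]
88.7 [0.0043, 0.0013, 0.0003] [0.0003, -0.0007, -0.0086]
88.2 [0.0054, 0.0015, 0.0003] [0.0003, -0.0007, -0.0114]
87.7 [0.0066, 0.0016, 0.0003] [0.0003, -0.0007, -0.0142]
87.2 [0.0077, 0.0018, 0.0003] [0.0003, -0.0007, -0.017]
86.7 [0.0089, 0.002, 0.0003] [0.0003, -0.0007, -0.0197]
86.2 [0.01, 0.0021, 0.0003] [0.0003, -0.0007, -0.0225]
85.7 [0.0112, 0.0022, 0.0003] [0.0003, -0.0007, -0.0253]
85.2 [0.0123, 0.0023, 0.0003] [0.0003, -0.0007, -0.0281]
84.7 [0.0135, 0.0025, 0.0003] [0.0003, -0.0007, -0.0308]
84.2 [0.0146, 0.0025, 0.0003] [0.0003, -0.0007, -0.0336]
83.7 [0.0158, 0.0026, 0.0003] [0.0003, -0.0007, -0.0364]
83.2 [0.0169, 0.0027, 0.0003] [0.0002, -0.0007, -0.0392]
82.7 [0.0181, 0.0028, 0.0003] [0.0002, -0.0007, -0.042]
82.2 [0.0192, 0.0028, 0.0003] [0.0002, -0.0007, -0.0447]
81.7 [0.0204, 0.0029, 0.0003] [0.0002, -0.0007, -0.0475]
81.2 [0.0215, 0.0029, 0.0003] [0.0002, -0.0007, -0.0503]
80.7 [0.0227, 0.003, 0.0003] [0.0002, -0.0007, -0.0531]
80.2 [0.0238, 0.003, 0.0003] [0.0002, -0.0007, -0.0558]
79.7 [0.025, 0.003, 0.0003] [0.0002, -0.0007, -0.0586]
79.2 [0.0261, 0.003, 0.0003] [0.0002, -0.0007, -0.0614]
78.7 [0.0273, 0.003, 0.0003] [0.0002, -0.0007, -0.0642]
78.2 [0.0284, 0.003, 0.0003] [0.0002, -0.0007, -0.067]
77.7 [0.0296, 0.0029, 0.0003] [0.0002, -0.0007, -0.0697]
77.2 [0.0307, 0.0029, 0.0003] [0.0002, -0.0007, -0.0725]
```

Call:
play_rows(targets=[{"delta_pos": [0.0032, 0.0011, 0.0003], "delta_rot": [0.0003, -0.0007, -0.0058], "claw": 0}, {"delta_pos": [0.0054, 0.0015, 0.0003], "delta_rot": [0.0003, -0.0007, -0.0114], "claw": 0}, {"delta_pos": [0.0077, 0.0018, 0.0003], "delta_rot": [0.0003, -0.0007, -0.017], "claw": 0}, {"delta_pos": [0.01, 0.0021, 0.0003], "delta_rot": [0.0003, -0.0007, -0.0225], "claw": 0}, {"delta_pos": [0.0123, 0.0023, 0.0003], "delta_rot": [0.0003, -0.0007, -0.0281], "claw": 0}, {"delta_pos": [0.0146, 0.0025, 0.0003], "delta_rot": [0.0003, -0.0007, -0.0336], "claw": 0}, {"delta_pos": [0.0146, 0.0025, 0.0003], "delta_rot": [0.0003, -0.0007, -0.0336], "claw": 0}])

```text
time: 12.18
eef_pos: [0.588, -0.0684, 0.0466]
tcp_rot: [0.706, -0.036, -0.706, -0.036]
contact_force: [-1.1, -1.3, -0.6]
opening: 0.003
```

```bash
python3 -c "
from h import *
info();table(np.arange(84.2,77,-.5))"
```

```text
t 12.18 p [ 0.588  -0.0684  0.0466] yawY -95.85 x [ 1.e-04  6.e-04 -1.e+00] F [-1.14 -1.32 -0.63] M [-0.07  0.21  0.  ] op 0.003 q [-2.870e-01  3.640e-01  1.904e+00  1.000e-03  8.740e-01  1.385e+00]
84.2 [-0.0003, -0.0002, 0.0004] [-0.0002, 0.0, 0.0003]
83.7 [0.0009, -0.0001, 0.0004] [-0.0002, 0.0, -0.0025]
83.2 [0.002, 0.0, 0.0004] [-0.0002, 0.0, -0.0053]
82.7 [0.0032, 0.0001, 0.0004] [-0.0002, 0.0, -0.0081]
82.2 [0.0043, 0.0001, 0.0004] [-0.0002, 0.0, -0.0108]
81.7 [0.0055, 0.0002, 0.0004] [-0.0002, 0.0, -0.0136]
81.2 [0.0066, 0.0002, 0.0004] [-0.0002, 0.0, -0.0164]
80.7 [0.0078, 0.0003, 0.0004] [-0.0002, 0.0, -0.0192]
80.2 [0.0089, 0.0003, 0.0004] [-0.0002, 0.0, -0.0219]
79.7 [0.0101, 0.0003, 0.0004] [-0.0002, 0.0, -0.0247]
79.2 [0.0113, 0.0003, 0.0004] [-0.0002, 0.0, -0.0275]
78.7 [0.0124, 0.0003, 0.0004] [-0.0002, 0.0, -0.0303]
78.2 [0.0136, 0.0002, 0.0004] [-0.0002, 0.0, -0.0331]
77.7 [0.0147, 0.0002, 0.0004] [-0.0002, 0.0, -0.0358]
77.2 [0.0159, 0.0002, 0.0004] [-0.0002, 0.0, -0.0386]
```

Call:
play_rows(targets=[{"delta_pos": [0.0009, -0.0001, 0.0004], "delta_rot": [0, 0, -0.0025], "claw": 0}, {"delta_pos": [0.002, 0, 0.0004], "delta_rot": [0, 0, -0.0053], "claw": 0}, {"delta_pos": [0.0032, 0.0001, 0.0004], "delta_rot": [0, 0, -0.0081], "claw": 0}, {"delta_pos": [0.0043, 0.0001, 0.0004], "delta_rot": [0, 0, -0.0108], "claw": 0}, {"delta_pos": [0.0055, 0.0002, 0.0004], "delta_rot": [0, 0, -0.0136], "claw": 0}, {"delta_pos": [0.0055, 0.0002, 0.0004], "delta_rot": [0, 0, -0.0136], "claw": 0}])

```text
time: 12.68
eef_pos: [0.5936, -0.068, 0.0469]
tcp_rot: [-0.705, 0.051, 0.705, 0.052]
contact_force: [-1.9, -0.1, -3.0]
opening: -0.0
```

```bash
python3 -c "
from h import *
info()"
```

```text
t 12.68 p [ 0.5936 -0.068   0.0469] yawY -98.34 x [-0.     0.001 -1.   ] F [-1.89 -0.06 -2.99] M [-0.03  0.43 -0.02] op -0.0 q [-2.840e-01  3.740e-01  1.890e+00  1.000e-03  8.780e-01  1.431e+00]
```

Call:
play_rows(targets=[{"delta_pos": [0.0006, 0, 0], "delta_rot": [0, 0, -0.0014], "claw": 0}, {"delta_pos": [0.0012, 0, 0], "delta_rot": [0, 0, -0.0028], "claw": 0}, {"delta_pos": [0.0018, 0, 0], "delta_rot": [0, 0, -0.0042], "claw": 0}, {"delta_pos": [0.0018, 0, 0], "delta_rot": [0, 0, -0.0042], "claw": 0}])

```text
time: 13.02
eef_pos: [0.5954, -0.0679, 0.0469]
tcp_rot: [-0.705, 0.056, 0.705, 0.057]
contact_force: [-3.0, 0.4, -0.7]
opening: 0.001
```

Call:
play_rows(targets=[{"delta_pos": [0.0006, 0, 0], "delta_rot": [0, 0, -0.0014], "claw": 0}, {"delta_pos": [0.0012, 0, 0], "delta_rot": [0, 0, -0.0028], "claw": 0}, {"delta_pos": [0.0012, 0, 0], "delta_rot": [0, 0, -0.0028], "claw": 0}])

```text
time: 13.27
eef_pos: [0.5967, -0.0679, 0.0469]
tcp_rot: [-0.705, 0.059, 0.705, 0.06]
contact_force: [-2.5, -0.7, -0.9]
opening: -0.003
```

Call:
play_rows(targets=[{"delta_pos": [0.0006, 0, 0], "delta_rot": [0, 0, -0.0014], "claw": 0}, {"delta_pos": [0.0012, 0, 0], "delta_rot": [0, 0, -0.0028], "claw": 0}, {"delta_pos": [0.0012, 0, 0], "delta_rot": [0, 0, -0.0028], "claw": 0}])

```text
time: 13.52
eef_pos: [0.597, -0.0678, 0.0468]
tcp_rot: [-0.703, 0.062, 0.706, 0.063]
contact_force: [-6.6, 1.0, 1.6]
opening: 0.004
```

Call:
play_rows(targets=[{"delta_pos": [0.001, 0, 0], "delta_rot": [0, 0, -0.0014], "claw": 0}, {"delta_pos": [0.0014, 0, 0], "delta_rot": [0, 0, -0.002], "claw": 0}, {"delta_pos": [0.0014, 0, 0], "delta_rot": [0, 0, -0.002], "claw": 0}])

```text
time: 13.77
eef_pos: [0.5971, -0.0677, 0.0469]
tcp_rot: [-0.701, 0.064, 0.707, 0.065]
contact_force: [-7.5, -0.4, 3.2]
opening: 0.002
```

```bash
python3 -c "
from h import *
info();s=ctrl.read_camera('scene');cv2.imwrite('pics/m8.png',cv2.resize(s[205:280,220:320],None,fx=7,fy=7,interpolation=cv2.INTER_CUBIC))"
```

```text
t 13.77 p [ 0.5971 -0.0677  0.0469] yawY -100.48 x [-0.0076  0.002  -1.    ] F [-7.52 -0.45  3.22] M [-0.07  1.21 -0.01] op 0.002 q [-0.282  0.383  1.877 -0.     0.889  1.472]
```

View pics/m8.png

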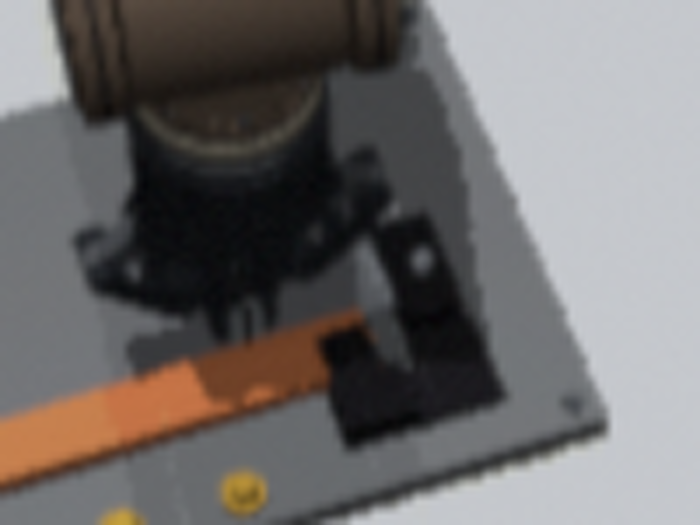

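The link's end is under the lip (around (340,345)) and is pressing on the buffer. The white catch beside it at (385,310) is still pushed out. I'll push more firmly in small steps.

Call:
play_rows(targets=[{"delta_pos": [0.0014, -0.0001, 0], "delta_rot": [0, 0, 0], "claw": 0}, {"delta_pos": [0.002, -0.0001, 0], "delta_rot": [0, 0, 0], "claw": 0}, {"delta_pos": [0.002, -0.0001, 0], "delta_rot": [0, 0, 0], "claw": 0}])

```text
time: 14.07
eef_pos: [0.5975, -0.0677, 0.0469]
tcp_rot: [-0.699, 0.064, 0.709, 0.065]
contact_force: [-8.6, -1.4, 4.0]
opening: -0.0
```

Call:
play_rows(targets=[{"delta_pos": [0.0018, -0.0002, 0], "delta_rot": [0, 0, 0], "claw": 0}, {"delta_pos": [0.0023, -0.0002, 0], "delta_rot": [0, 0, 0], "claw": 0}, {"delta_pos": [0.0023, -0.0002, 0], "delta_rot": [0, 0, 0], "claw": 0}])

```text
time: 14.32
eef_pos: [0.5979, -0.0677, 0.047]
tcp_rot: [-0.697, 0.064, 0.711, 0.065]
contact_force: [-9.8, -0.3, 4.8]
opening: -0.003
```

```bash
python3 -c "
from h import *
info()"
```

```text
t 14.32 p [ 0.5979 -0.0677  0.047 ] yawY -100.44 x [-0.0194  0.0033 -0.9998] F [-9.79 -0.27  4.85] M [-0.08  1.59 -0.01] op -0.003 q [-0.28   0.389  1.869 -0.003  0.903  1.474]
```

Call:
play_rows(targets=[{"delta_pos": [0.0014, -0.0002, 0], "delta_rot": [0.0005, -0.003, 0], "claw": 0}, {"delta_pos": [0.0016, -0.0002, 0], "delta_rot": [0.001, -0.005, 0], "claw": 0}, {"delta_pos": [0.0018, -0.0002, 0], "delta_rot": [0.001, -0.006, 0], "claw": 0}])

```text
time: 14.57
eef_pos: [0.5976, -0.0678, 0.0468]
tcp_rot: [-0.702, 0.062, 0.707, 0.066]
contact_force: [-9.0, -1.6, 4.3]
opening: 0.002
```

```bash
python3 -c "
from h import *
info()"
```

```text
t 14.57 p [ 0.5976 -0.0678  0.0468] yawY -100.41 x [-0.0067  0.0072 -1.    ] F [-9.   -1.56  4.32] M [-0.1   1.6  -0.02] op 0.002 q [-0.283  0.384  1.876  0.006  0.89   1.465]
```

Call:
play_rows(targets=[{"delta_pos": [0.0016, -0.0002, 0], "delta_rot": [-0.001, -0.003, 0], "claw": 0}, {"delta_pos": [0.002, -0.0003, 0], "delta_rot": [-0.001, -0.005, 0], "claw": 0}, {"delta_pos": [0.0024, -0.0003, 0], "delta_rot": [-0.001, -0.006, 0], "claw": 0}, {"delta_pos": [0.0024, -0.0003, 0], "delta_rot": [-0.001, -0.006, 0], "claw": 0}])

```text
time: 14.9
eef_pos: [0.5978, -0.0678, 0.0467]
tcp_rot: [0.706, -0.062, -0.703, -0.066]
contact_force: [-9.5, -0.6, 5.1]
opening: 0.003
```

```bash
python3 -c "
from h import *
info()"
```

```text
t 14.9 p [ 0.5978 -0.0678  0.0467] yawY -100.38 x [ 0.0052  0.005  -1.    ] F [-9.47 -0.59  5.13] M [-0.07  1.63 -0.02] op 0.003 q [-0.284  0.379  1.883  0.008  0.876  1.463]
```

Call:
play_rows(targets=[{"delta_pos": [0.002, -0.0003, 0], "delta_rot": [-0.001, 0, 0], "claw": 0}, {"delta_pos": [0.0026, -0.0004, 0], "delta_rot": [-0.001, -0.001, 0], "claw": 0}, {"delta_pos": [0.003, -0.0004, 0], "delta_rot": [-0.001, -0.002, 0], "claw": 0}, {"delta_pos": [0.003, -0.0004, 0], "delta_rot": [-0.001, -0.002, 0], "claw": 0}])

```text
time: 15.23
eef_pos: [0.5982, -0.0678, 0.0466]
tcp_rot: [0.705, -0.063, -0.703, -0.065]
contact_force: [-11.6, -0.5, 6.9]
opening: 0.001
```

```bash
python3 -c "
from h import *
info()"
```

```text
t 15.23 p [ 0.5982 -0.0678  0.0466] yawY -100.34 x [ 0.0031  0.0031 -1.    ] F [-11.55  -0.49   6.94] M [0.01 1.86 0.03] op 0.001 q [-0.283  0.381  1.881  0.005  0.878  1.465]
```

Call:
play_rows(targets=[{"delta_pos": [0.0026, -0.0004, 0.0005], "delta_rot": [0, -0.001, 0], "claw": 0}, {"delta_pos": [0.003, -0.0004, 0.001], "delta_rot": [0, -0.002, 0], "claw": 0}, {"delta_pos": [0.0034, -0.0005, 0.001], "delta_rot": [0, -0.003, 0], "claw": 0}, {"delta_pos": [0.0034, -0.0005, 0.001], "delta_rot": [0, -0.003, 0], "claw": 0}])

```text
time: 15.57
eef_pos: [0.5983, -0.0679, 0.0467]
tcp_rot: [0.705, -0.062, -0.703, -0.065]
contact_force: [-10.4, -0.0, 3.4]
opening: 0.002
```

```bash
python3 -c "
from h import *
info();s=ctrl.read_camera('scene');cv2.imwrite('pics/s9.png',s)
a=cv2.imread('pics/m8.png');b=cv2.resize(s[205:280,220:320],None,fx=7,fy=7,interpolation=cv2.INTER_CUBIC)
d=cv2.absdiff(a,b);cv2.imwrite('pics/m9.png',np.hstack([a[180:460,300:560],b[180:460,300:560],cv2.convertScaleAbs(d,alpha=2)[180:460,300:560]]))"
```

```text
t 15.57 p [ 0.5983 -0.0679  0.0467] yawY -100.32 x [ 0.0028  0.0047 -1.    ] F [-10.4   -0.03   3.36] M [-0.07  1.86 -0.05] op 0.002 q [-0.283  0.381  1.88   0.007  0.879  1.463]
```

View pics/m9.png

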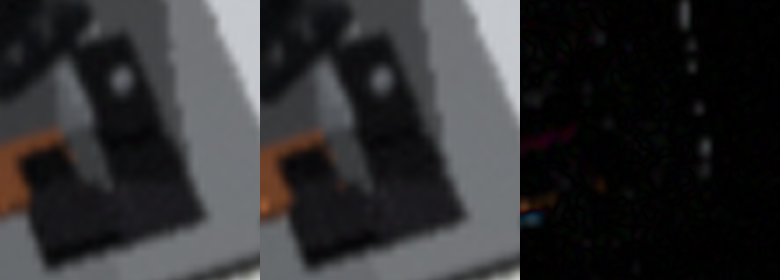

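Call:
play_rows(targets=[{"delta_pos": [0.003, -0.0004, 0.0005], "delta_rot": [-0.001, -0.001, 0], "claw": 0}, {"delta_pos": [0.0036, -0.0005, 0.0005], "delta_rot": [-0.001, -0.002, 0], "claw": 0}, {"delta_pos": [0.0042, -0.0006, 0.0005], "delta_rot": [-0.001, -0.003, 0], "claw": 0}, {"delta_pos": [0.0042, -0.0006, 0.0005], "delta_rot": [-0.001, -0.003, 0], "claw": 0}])

```text
time: 15.95
eef_pos: [0.5994, -0.0678, 0.0467]
tcp_rot: [0.705, -0.062, -0.703, -0.065]
contact_force: [-12.4, 0.6, 5.2]
opening: 0.001
```

```bash
python3 -c "
from h import *
info()"
```

```text
t 15.95 p [ 0.5994 -0.0678  0.0467] yawY -100.29 x [ 0.0028  0.0034 -1.    ] F [-12.39   0.57   5.21] M [ 0.06  1.85 -0.03] op 0.001 q [-0.282  0.383  1.877  0.005  0.879  1.465]
```

Call:
play_rows(targets=[{"delta_pos": [-0.003, 0, 0], "delta_rot": [0, 0, 0], "claw": 0}, {"delta_pos": [-0.01, 0, 0], "delta_rot": [0, 0, 0], "claw": 0}, {"delta_pos": [-0.025, 0, 0.005], "delta_rot": [0, 0, 0], "claw": 0}, {"delta_pos": [-0.045, 0, 0.03], "delta_rot": [0, 0, 0], "claw": 0}, {"delta_pos": [-0.07, -0.02, 0.06], "delta_rot": [0, 0, 0], "claw": 0}, {"delta_pos": [-0.1, -0.04, 0.09], "delta_rot": [0, 0, 0], "claw": 0}, {"delta_pos": [-0.12, -0.05, 0.12], "delta_rot": [0, 0, 0], "claw": 0}, {"delta_pos": [-0.12, -0.05, 0.12], "delta_rot": [0, 0, 0], "claw": 0}, {"delta_pos": [-0.12, -0.05, 0.12], "delta_rot": [0, 0, 0], "claw": 0}])

```text
time: 16.7
eef_pos: [0.481, -0.1194, 0.1706]
tcp_rot: [0.709, -0.064, -0.7, -0.064]
contact_force: [0.7, -0.4, -0.8]
opening: -0.0
```

```bash
python3 -c "
from h import *
info();s=ctrl.read_camera('scene');t=ctrl.read_camera('top');cv2.imwrite('pics/s10.png',s);cv2.imwrite('pics/t10.png',t)
o=np.zeros((600,800,3),np.uint8)
up=lambda i,f:cv2.convertScaleAbs(cv2.resize(i,None,fx=f,fy=f,interpolation=cv2.INTER_CUBIC),alpha=1.5)
o[:300,:400]=up(cv2.imread('pics/scene0.png')[228:278,253:313][:50,:],6)[:300,:360].copy() if 0 else np.pad(up(cv2.imread('pics/scene0.png')[228:278,253:313],6),((0,0),(0,40),(0,0)))
o[300:,:400]=np.pad(up(s[228:278,253:313],6),((0,0),(0,40),(0,0)))
o[:300,400:]=np.pad(up(cv2.imread('pics/top0.png')[140:190,274:334],6),((0,0),(0,40),(0,0)))
o[300:,400:]=np.pad(up(t[140:190,274:334],6),((0,0),(0,40),(0,0)))
cv2.imwrite('pics/m10.png',o)"
```

```text
t 16.7 p [ 0.481  -0.1194  0.1706] yawY -100.41 x [ 1.240e-02 -7.000e-04 -9.999e-01] F [ 0.68 -0.38 -0.76] M [ 0.03 -0.03 -0.  ] op -0.0 q [-0.451 -0.028  2.09   0.005  1.068  1.299]
```

View pics/m10.png

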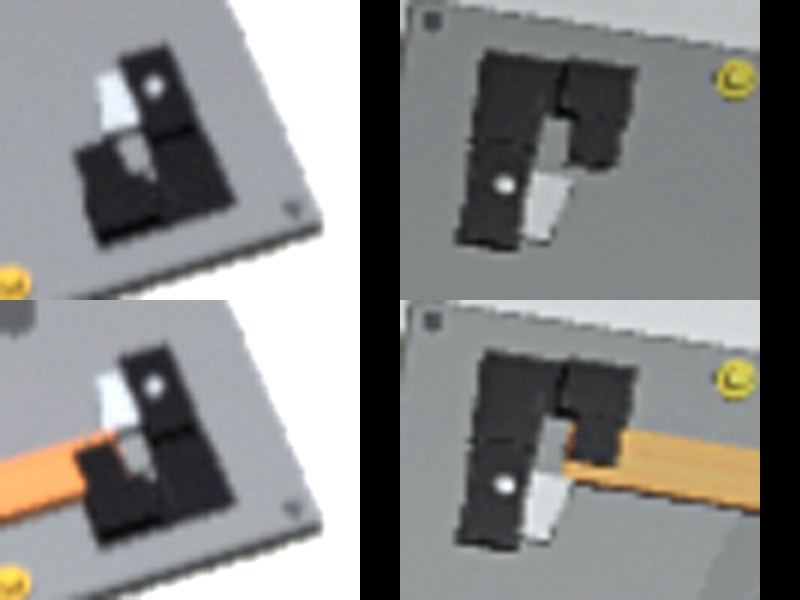

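The catch outline looks the same as in the untouched picture, with its white nose ending at (572,475) in the top crop, and the link's side lies just behind it. I'll run one numeric check before handing in.

```bash
python3 -c "
from h import *
info()
for a,b,r in (('top0','t10',(slice(166,182),slice(290,306))),('scene0','s10',(slice(236,252),slice(264,278)))):
    for n in(a,b):
        g=cv2.imread(f'pics/{n}.png')[r];m=(g.min(2)>125);ys,xs=np.nonzero(m);print(n,m.sum(),xs.mean().round(2),ys.mean().round(2),xs.min(),xs.max(),ys.max())
S0=ctrl.calibration('top')
for p in((565,475),(700,500)):
    P=at(S0,274+(p[0]-400)/6-.42,140+(p[1]-300)/6-.42,.030);d=P[:2]-S;c,s=np.cos(-.1715),np.sin(-.1715);print(p,np.round([c*d[0]+s*d[1],-s*d[0]+c*d[1]],4))
a=cv2.imread('pics/top0.png').astype(int);b=cv2.imread('pics/t10.png').astype(int)
for n,(u,v) in dict(short=(209,130),jar=(445,134),washer=(167,150),meter=(112,260),driver=(466,206),contactor=(445,268)).items(): print(n,np.abs(a-b)[v-25:v+25,u-20:u+20].max(2).mean().round(2))
"
```

```text
t 16.8 p [ 0.4799 -0.1179  0.1669] yawY -100.32 x [ 0.0052  0.0028 -1.    ] F [0.41 0.1  0.02] M [-0.04 -0.02 -0.02] op 0.002 q [-0.449 -0.023  2.092  0.005  1.069  1.3  ]
top0 27 6.11 7.44 1 10 12
t10 58 7.17 7.29 1 11 13
scene0 43 7.65 8.47 5 11 13
s10 46 7.65 8.5 5 11 13
(565, 475) [-0.0103  0.1775]
(700, 500) [-0.0121  0.117 ]
short 16.5
jar 15.58
washer 16.74
meter 8.41
driver 15.99
contactor 14.96
```

```bash
python3 -c "
from h import *
print(ctrl.sign_off())"
```

```text
the job is handed in; nothing more can be done
None
```

The long copper link is on the pivot stud and swung home, and the catch has sprung out behind it. I handed the job in at about 16.8 s.

**What I did:**
- I laid the link on the stud, open about 45°, and let go of it.
- With the fingers shut, I pushed its free end under the lip, past the catch and against the buffer.
- The highest push I read at the fingers was about 12.4 N. By lever arm I estimate about 9 N at the jaw, under the 15 N limit. I only had force readings at the end of each move, so a brief peak in between would not show.

**Last checks:**
- **Catch:** In the scene camera its outline matches the untouched picture to within 0.03 px, so it is fully out.
- **Link:** Its near side lies right behind the catch.
- **Robot:** It stood clear, with about 0 N on the tool.

**Not conclusive:**
- In the top view, the white catch area counted 58 px against 27 before, though its outline looks the same. I put that down to a change in brightness.
- My comparison of the other things on the bench was masked by the same overall brightness change. I did not check them separately, but no move was aimed at them.

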